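# Set the snow-melt valve to its mark with the spanner that fits

### The job

The front steps are icing up: set the brass snow-melt valve by taking the one spanner that fits its hexagon head, fitting it fully on the head and turning with it until the pointer stands on the red mark of the scale plate. Then draw the spanner off and set it down flat on the bench clear of the valve, lowering it all the way rather than dropping it. The brass is scalding, so do not touch the valve with the gripper or try another spanner on it, and leave everything else where it lies.

Things in the scene. Friction and masses are not known exactly. Their poses are not given: they have to be found in the camera images.
- valve: Brass valve between two copper risers standing 115 mm to either side (valve's y), each topped by a 32 mm thermometer (136 mm high) that stops a handle 13 degrees short of it. Origin: on the bench below the axis of the hexagon head; z up. Round white scale plate (radius 52 mm, top at z = 100 mm), black lines every 15 degrees, one red index mark at the rim on the valve's +x side.
- mark (a point): The red index mark: its middle, on the scale plate 42 mm from the head's axis, straight towards the valve's +x. It is 6 mm wide and 18 mm long.
- spindle (a joint): Angle of hexagon head and black pointer (rad). 0: pointer on the red mark (valve's +x). Positive is counter-clockwise from above; stops at -0.5 and 2.9. Starts at 2.2 to 2.7: turn clockwise, if need be in two bites. Stiff, about 0.25 N m, and stays where left. It lags the spanner by about 0.2 rad in each bite (jaw play, give): watch this value or the pointer.
- hex (a point): Middle of the hexagon head on its vertical axis, 118 mm above the bench: 30 mm across flats, 34.6 across corners, 20 tall. One corner is above the pointer (5 mm below the head), the others every 60 degrees. A spanner goes on level from the side, handle along a corner direction: valve's +x turned counter-clockwise by the spindle angle plus any multiple of 60 degrees.
- spanner_30: The one that fits the valve's head. Loose open-ended spanner of bright steel for 30 mm hexagons (jaw 31.5 mm wide), flat on the bench; 10 mm thick, 171 mm long, 0.2 kg; handles alike, 14 mm wide. Origin: underside of the handle, near the centre of mass, the place to grip; x along the handle to the open jaw, z up. Handle from x = -88 to 30 mm, jaw tips at 83 mm.
- spanner_30_jaw (a point): Point between the jaws of the 30 mm spanner where the hexagon's axis lies when the spanner is pushed fully on (a corner of the hexagon then meets the throat); 70 mm ahead of spanner_30's origin, at mid thickness (5 mm above the underside).
- spanner_24: Too small for the valve's head. Loose open-ended spanner of bright steel for 24 mm hexagons (jaw 25.5 mm wide), flat on the bench; 10 mm thick, 171 mm long, 0.2 kg; handles alike, 14 mm wide. Origin: underside of the handle, near the centre of mass, the place to grip; x along the handle to the open jaw, z up. Handle from x = -88 to 30 mm, jaw tips at 83 mm.
- spanner_36: Too large: it would slip round the head. Loose open-ended spanner of bright steel for 36 mm hexagons (jaw 37.5 mm wide), flat on the bench; 10 mm thick, 171 mm long, 0.2 kg; handles alike, 14 mm wide. Origin: underside of the handle, near the centre of mass, the place to grip; x along the handle to the open jaw, z up. Handle from x = -88 to 30 mm, jaw tips at 83 mm.
- headlamp: Loose compact blue plastic headlamp, about 65 x 62 x 54 mm with its toggle switch; origin at the middle of its underside. Leave it alone.
- door_wedge: Loose red silicone door wedge, 110 x 42 x 30 mm; origin at the middle of its underside. Leave it alone.
- paperweight: Loose glass marble paperweight, 60 mm ball with a flat foot, 57 mm tall; origin at the middle of its foot. Leave it alone.
- boot_spikes: Loose stainless boot spike set, two joined frames with upturned spikes, 155 x 74 x 17 mm, long side along x; origin at the middle of its underside. Leave it alone.
Not all that is in view belongs to the job. What is shaped like the spanner_30 but green is not meant.

How it is judged:
By the outcome, as a careful person would: the job done as asked, in the order asked, and still so for the second after the job is handed in, with the robot touching nothing.
It also fails if it takes over 72 s, if anything falls off the work surface, if the arm or the gripper's body presses on something with over 40 N, if the wrist force passes 120 N, or if a joint passes its speed limit or range.

### The arm

A 7-joint arm with a two-finger parallel gripper is mounted at the origin on the work surface. World frame = base frame: x ahead of the robot, y to its left, z up, the work surface at z = 0. Lengths are in mm, angles in rad, forces in N, time in s.
With the tool pointing down it reaches from about 400 to 875 mm from the base axis. Payload 4.4 kg.
Tool frame: the origin (TCP) lies between the finger pads; the fingertips stand 17 mm ahead of it and the grasp point (between the pads) lies 2 mm behind it; z points along the fingers, y is the line along which they close (so a half turn about z gives the same grasp; the last joint's range is limited). The gripper opens to 85 mm and grips with 20 to 120 N. Pads are 22 mm wide; open, the fingers measure 114 mm over their backs; the gripper's body (76 mm by 85 mm) begins 54 mm behind the grasp point. The pads swing forward as they close: fully open they stand 13 mm farther back than shut.
Start: joints at [1.071, 0.628, 0.038, 1.517, -0.027, 0.996, -0.02], TCP at [273.237, -589.796, 248.313] pointing down, gripper open.
Joint ranges: [-3.06, 3.06], [-0.37, 2.12], [-1.25, 1.32], [0.18, 2.47], [-1.1, 4.24], [0.23, 1.98], [-2.94, 2.94]. Speed limits (rad/s): [2.57, 2.57, 3.14, 3.14, 3.14, 3.14, 3.14].

### API

Orientations are given as [roll, pitch, yaw] about the fixed x, y, z axes, in that order (R = Rz(yaw) Ry(pitch) Rx(roll)).
In Python, from cell import sensors, get_image, ctrl gives the robot as it stands.
- The arm moves only by the tool send_rows, never from a script. Its argument "series" is a list of rows, each a list of 3 entries, a list of its own where there are three numbers: the finger opening in mm, from 0 to 85.4, then the shift along the world's x, y, z in units of 60 mm (1.0 is 60 mm), then the turn, a rotation vector about the world's x, y, z in units of 5 degrees (1.0 is 5 degrees). A call has 1 to 8 rows; each row shifts and turns the commanded pose from where the row before left it; what a row does not reach is not made up. A row lasts 1/8 s, in which the tool goes at most 62.5 mm and 10.7 degrees, less where a joint would pass 70% of its speed; a pose out of reach is approached as far as the arm can. A call is refused whole if a number of a shift passes 1 or a number of a turn 1, either way. A call with a gripper value outside its range is refused whole. The fingers move at their own pace and stop on an object; the grip force is fixed at half the most. Time passes only in rows, so rows that do not move let the fingers close. It gives the time, the measured TCP pose, the force, the opening and the grip force at its end, in the units of the state.
- sensors.read_state(): the state, without advancing time (a new reading comes with each control period).
- get_image(name): name is "side" or "top"; returns a dict with "img" (384x512x3 uint8, red, green, blue), "depth" (384x512 float32, mm along the optical axis (not along the pixel's ray), 0 where there is no reading), "vfov" (degrees; the focal length in pixels is half the picture's height over the tangent of half this angle, whatever the lens; pixels are square), "cx", "cy" (the principal point, pixels), "k1" (the pictures are not rectified: a ray, as slopes to the right and down, at radius r is drawn at 1 + k1 r^2 times it, then the intrinsics apply), "world_to_cam" (4x4, takes a point from world to camera coordinates). Camera axes: x right, y down, z forward; pixel columns grow to the right and rows downward; lengths in mm; the calibration is good to about 2 mm. A picture is of the moment at which its call begins.
- ctrl.finish_job(): hands the job in; it is judged then, once.
The state is a dict: "clock": time; "qpos": joint angles; "qd": joint speeds; "tau": joint torques, N m; "eef_pos": TCP position; "tool_rot": TCP orientation; "force": force on the tool from outside, world axes, zero at the start; "torque": the same for the moment, N m; "width": finger opening in mm; "gripper_force": force on a finger pad.
Only numpy, scipy, OpenCV 4.12 (cv2) and the standard library are available. Lean on these libraries where they do the work, as an engineer would, in place of code of your own. Each camera call takes 0.05 s, during which the arm holds its last target. There are 200 camera calls.

## Working session

There is one attempt and no reset: what is moved stays moved. The work goes in short steps, Python scripts to look and compute and a tool call to move; the robot and the scene stay as the last step left them, time stands still between calls to the robot, and variables do not carry over. Pictures are saved under pics/ and viewed, at most 10 in all, crops included, and the job is handed in when it is done.

Besides the shell and the picture viewer there is one more tool, called after "Emit:" in YAML: its name, and indented under it one key for each argument. send_rows: Moves the arm, as the interface text tells. Its arguments: {"type":"object","properties":{"series":{"type":"array"}},"required":["series"]}

```bash
mkdir -p pics; ls
cat > h.py <<'E'
import numpy as np, cv2, pickle
from cell import sensors, get_image, ctrl
def K(d):
    h,w=d["img"].shape[:2]; f=h/2/np.tan(np.radians(d["vfov"]/2)); return f
def ray(d,u,v):
    f=K(d); a=np.array([(u-d["cx"])/f,(v-d["cy"])/f]); b=a.copy()
    for _ in range(20): b=a/(1+d["k1"]*(b@b))
    M=np.array(d["world_to_cam"]); R=M[:3,:3]; t=M[:3,3]
    return -R.T@t, R.T@np.array([b[0],b[1],1.])
def onplane(d,u,v,z):
    o,r=ray(d,u,v); return o+r*(z-o[2])/r[2]
def bydepth(d,u,v):
    o,r=ray(d,u,v); return o+r*float(d["depth"][int(round(v)),int(round(u))])
def proj(d,p):
    M=np.array(d["world_to_cam"]); c=M[:3,:3]@np.asarray(p,float)+M[:3,3]; s=c[:2]/c[2]
    s=s*(1+d["k1"]*(s@s)); f=K(d); return s*f+[d["cx"],d["cy"]]
def tri(d1,p1,d2,p2):
    o1,r1=ray(d1,*p1); o2,r2=ray(d2,*p2)
    A=np.stack([r1,-r2],1); s=np.linalg.lstsq(A,o2-o1,rcond=None)[0]
    a=o1+r1*s[0]; b=o2+r2*s[1]; return (a+b)/2, np.linalg.norm(a-b)
def snap(tag):
    D={n:get_image(n) for n in("top","side")}
    pickle.dump(D,open(f"{tag}.pkl","wb"))
    for n in D: cv2.imwrite(f"pics/{tag}_{n}.png",cv2.resize(D[n]["img"][:,:,::-1],None,fx=1.56,fy=1.56))
    return D
E
python3 - <<'E'
from h import *
D=snap("a")
for n,d in D.items(): print(n,d["vfov"],d["cx"],d["cy"],d["k1"],ray(d,256,192))
s=sensors.read_state(); print({k:s[k] for k in("clock","eef_pos","tool_rot","width","force")})
E
```

```text
pics
top 56.51202724354901 251.3958742662065 199.8597611857142 0.01070421718614688 (array([ 400.16809095,   70.06579605, 1101.84097138]), array([ 0.12824261,  0.00468717, -0.99205948]))
side 48.06835608512901 257.26361119212413 192.68181269554321 -0.004668493686351327 (array([ 455.69883007, -707.39211659,  673.91649371]), array([ 0.04604508,  0.80804817, -0.5873237 ]))
{'clock': 0.1, 'eef_pos': array([ 273.04648381, -589.29587634,  247.47878459]), 'tool_rot': array([-3.13988894e+00, -1.21349399e-05,  4.33824840e-01]), 'width': 84.7954508295436, 'force': array([0.38909215, 0.7404793 , 0.05391784])}
```

View pics/a_top.png

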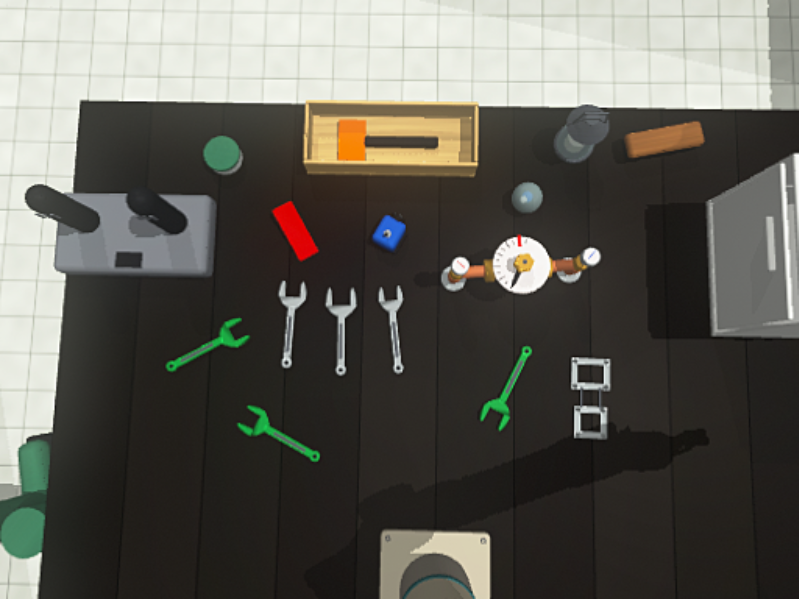

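View pics/a_side.png

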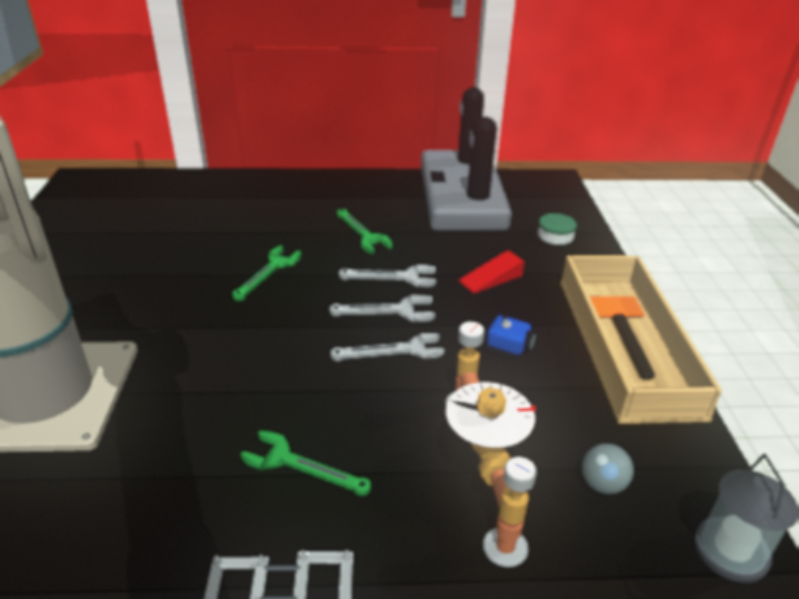

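The top view shows three bright spanners (at about 291,322; 341,330; 391,328), the valve at (521,264) with its red mark at (519,241), and the pointer towards (515,283). The side view shows the same things. Next I measure the jaws and the valve.

```bash
cat > m.py <<'E'
from h import *
D=pickle.load(open("a.pkl","rb")); d=D["top"]; s=D["side"]
def masks(d):
    hsv=cv2.cvtColor(d["img"],cv2.COLOR_RGB2HSV); return hsv
hsv=masks(d)
m=((hsv[...,2]>95)&(hsv[...,1]<60)).astype(np.uint8)
m[:170]=0; m[250:]=0; m[:,:165]=0; m[:,270:]=0
n,l,st,c=cv2.connectedComponentsWithStats(m)
for i in range(1,n):
    if st[i,4]<100: continue
    vs,us=np.nonzero(l==i)
    P=np.array([onplane(d,u,v,10) for u,v in zip(us,vs)])[:,:2]
    dz=np.median([bydepth(d,u,v)[2] for u,v in zip(us,vs)])
    # side depth
    # handle axis: rough PCA then refine with handle-only px
    mu=P.mean(0); a=np.linalg.svd(P-mu,full_matrices=False)[2][0]; a*=np.sign(a[0])
    for _ in range(4):
        t=(P-mu)@a; L0=t.min(); k=(t>L0+20)&(t<L0+110)
        h=P[k]; q=h.mean(0); a2=np.linalg.svd(h-q,full_matrices=False)[2][0]; a2*=np.sign(a2[0]); mu=q;a=a2
    t=(P-mu)@a; nrm=np.array([-a[1],a[0]]); w=(P-mu)@nrm
    print("spanner",i,st[i].tolist(),"len",t.max()-t.min(),"ang",np.degrees(np.arctan2(a[1],a[0])),"z",dz)
    tip=mu+a*t.max(); org=mu+a*(t.min()+88); print(" org from tail",org,"org from tip",tip-a*83)
    for b in range(int(t.max())-40,int(t.max()),4):
        k=(t>=b)&(t<b+4); ww=np.sort(w[k]); 
        if len(ww)>1:
            g=np.diff(ww); j=g.argmax(); print("  x=%d w %.1f..%.1f gap %.1f @%.1f"%(b-t.max()+83,ww[0],ww[-1],g[j],(ww[j]+ww[j+1])/2))
# valve
for nm,dd in D.items():
    hs=masks(dd); im=dd["img"].astype(int)
    red=((im[...,0]>150)&(im[...,1]<70)&(im[...,2]<70)).astype(np.uint8)
    n,l,st,c=cv2.connectedComponentsWithStats(red)
    print(nm,[(st[i,4],c[i].round(1).tolist()) for i in range(1,n) if 5<st[i,4]<600])
for nm,dd,(x0,x1,y0,y1) in(("top",d,(270,400,130,210)),("side",s,(270,360,230,300))):
    cr=dd["img"][y0:y1,x0:x1]; cv2.imwrite(f"pics/v_{nm}.png",cv2.resize(cr[:,:,::-1],None,fx=6,fy=6,interpolation=cv2.INTER_CUBIC))
cr=d["img"][170:245,170:270]; cv2.imwrite("pics/sp.png",cv2.resize(cr[:,:,::-1],None,fx=7,fy=7,interpolation=cv2.INTER_CUBIC))
E
python3 m.py
python3 -c "
import cv2,numpy as np
a=cv2.imread('pics/v_top.png');b=cv2.imread('pics/v_side.png');print(a.shape,b.shape)
a=cv2.resize(a[:, :540],(400,356)); b=cv2.resize(b,(400,311)); c=np.zeros((356,800,3),np.uint8); c[:,:400]=a;c[:311,400:]=b; cv2.imwrite('pics/v.png',c)"
```

```text
spanner 1 [179, 180, 17, 56, 328] len 169.08034509470795 ang -2.6128762910722676 z 9.14520722989937
 org from tail [492.50549326 290.5972149 ] org from tip [490.58783412 290.68472715]
  x=42 w -22.1..21.4 gap 3.1 @19.8
  x=46 w -25.0..21.6 gap 3.1 @20.1
  x=50 w -24.7..25.3 gap 3.1 @23.5
  x=54 w -24.2..25.5 gap 30.9 @0.5
  x=58 w -23.9..25.8 gap 31.2 @0.9
  x=62 w -23.7..26.1 gap 34.0 @-0.2
  x=66 w -23.4..26.7 gap 34.0 @0.1
  x=70 w -22.9..23.8 gap 34.3 @0.5
  x=74 w -22.6..24.1 gap 34.3 @0.7
  x=78 w -22.4..21.3 gap 34.4 @1.0
spanner 2 [243, 183, 16, 57, 299] len 171.5797940909779 ang 7.450775762367192 z 9.113883444410476
 org from tail [484.77142571  85.5586262 ] org from tip [485.34632438  85.63381063]
  x=42 w -16.6..17.4 gap 3.1 @15.9
  x=46 w -20.3..20.2 gap 3.1 @18.6
  x=50 w -20.6..19.8 gap 3.1 @8.8
  x=54 w -21.0..22.6 gap 15.3 @5.4
  x=58 w -21.3..21.9 gap 31.0 @0.3
  x=62 w -22.0..21.6 gap 27.9 @1.5
  x=66 w -22.4..21.3 gap 27.9 @0.8
  x=70 w -19.6..20.9 gap 28.0 @0.5
  x=74 w -20.0..20.3 gap 28.0 @0.1
  x=78 w -20.3..19.9 gap 34.1 @-0.2
spanner 3 [209, 184, 20, 57, 335]
[... 188 characters left out ...]
x=46 w -28.2..30.4 gap 40.1 @1.1
  x=50 w -25.1..30.6 gap 40.1 @1.1
  x=54 w -25.0..30.7 gap 40.1 @1.3
  x=58 w -24.9..30.7 gap 40.2 @1.4
  x=62 w -24.8..30.8 gap 40.2 @1.5
  x=66 w -24.7..30.9 gap 40.2 @1.5
  x=70 w -24.7..28.0 gap 40.2 @1.7
  x=74 w -21.4..28.1 gap 40.2 @1.8
  x=78 w -21.4..25.1 gap 43.3 @3.4
top [(np.int32(504), [188.9, 147.5]), (np.int32(14), [332.5, 154.0])]
side [(np.int32(209), [260.5, 27.9]), (np.int32(14), [302.9, 28.6]), (np.int32(188), [189.8, 29.9]), (np.int32(27), [255.0, 44.3]), (np.int32(374), [258.1, 65.9]), (np.int32(222), [193.2, 61.0]), (np.int32(83), [155.2, 67.4]), (np.int32(7), [246.1, 96.7]), (np.int32(528), [316.2, 174.0])]
(480, 780, 3) (420, 540, 3)
```

View pics/v.png

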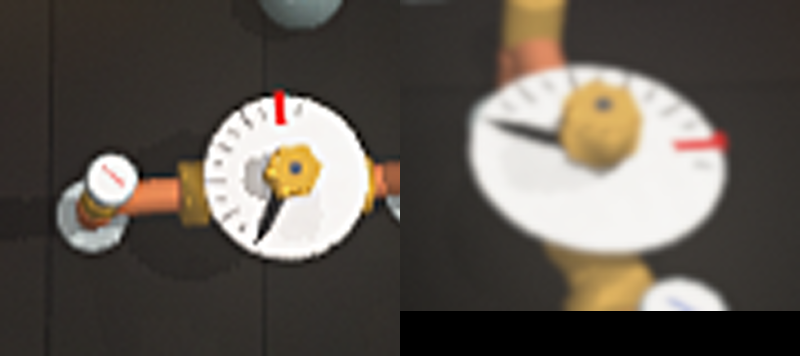

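View pics/sp.png

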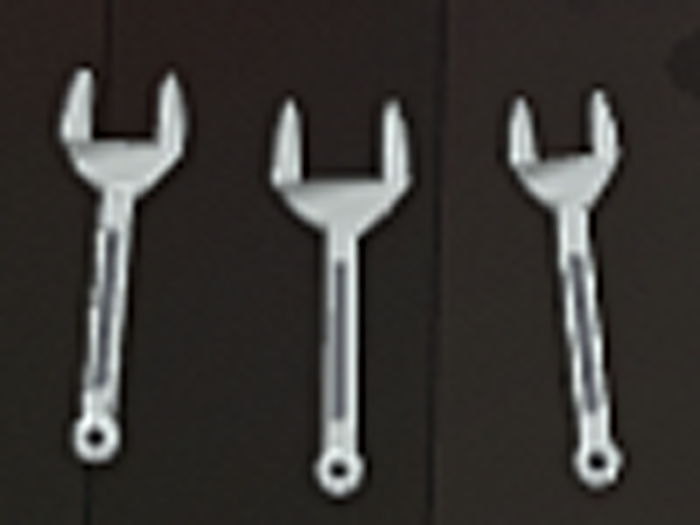

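The left spanner has a jaw gap of about 31 mm, so it is spanner_30. The middle one is 36 and the right one 24. In the valve crop, the hex cap centre is at (294,168) left and (604,103) right. The pointer tip is at (258,242) and (487,121).

```bash
cat > m2.py <<'E'
from h import *
D=pickle.load(open("a.pkl","rb")); d=D["top"]; s=D["side"]
k=4.444
T=lambda x,y:(270+x/k-.4,130+y/k-.4); S=lambda x,y:(270+(x-400)/k-.4,230+y/k-.4)
for nm,a,b in(("cap",(295,168),(604,103)),("pointer tip",(258,243),(487,121)),("mark",(280,108),(702,144))):
    print(nm,tri(d,T(*a),s,S(*b)))
# plate: white mask, ellipse on plane z=100
for nm,dd,seed in(("top",d,T(340,200)),("side",s,S(600,200))):
    im=dd["img"].astype(int); w=((im.min(2)>135)&(im.max(2)-im.min(2)<45)).astype(np.uint8)
    n,l,st,c=cv2.connectedComponentsWithStats(w); i=l[int(seed[1]),int(seed[0])]
    cn=max(cv2.findContours((l==i).astype(np.uint8),cv2.RETR_EXTERNAL,cv2.CHAIN_APPROX_NONE)[0],key=len)[:,0]
    if nm=="side": cn=cn
    hull=cv2.convexHull(cn)[:,0]
    P=np.array([onplane(dd,u,v,100)[:2] for u,v in hull])
    A=np.c_[2*P,np.ones(len(P))]; q=np.linalg.lstsq(A,(P**2).sum(1),rcond=None)[0]
    r=np.sqrt(q[2]+q[0]**2+q[1]**2)
    print(nm,"i",i,"centre",q[:2],"r",r, "resid",np.std(np.hypot(*(P-q[:2]).T)-r))
    dep=[bydepth(dd,u,v)[2] for u,v in (seed,(seed[0]+2,seed[1]+1))]; print("  plate z",dep)
print("mark z100", onplane(d,332.5,154,100), "pt z107", onplane(d,*T(258,243),110),onplane(s,*S(487,121),110))
# spanner30 side view check: tail hole/tips on plane
for nm,p in(("tail",(346,273)),("tip1",(436,268)),("tip2",(436,284)),): print(nm,onplane(s,p[0]/1.56,p[1]/1.56,10))
for x,y in((96,436),(83,72),(171,75),(118,142)): print("top sp",onplane(d,170+x/7-.4,170+y/7-.4,10))
sc=(346/1.56,273/1.56); print("tri tail",tri(d,(170+96/7-.4,170+436/7-.4),s,sc))
# thermometer tops
print("th top",onplane(d,*T(113,177),136))
print("th2",onplane(d,591/1.56,256/1.56,136), "side th", onplane(s,471/1.56,330/1.56,136),onplane(s,519/1.56,470/1.56,136))
E
python3 m2.py
```

```text
cap (array([ 598.96810553, -144.57383217,  127.31905754]), np.float64(0.31951539276015967))
pointer tip (array([ 555.05466439, -126.87723489,  100.60970032]), np.float64(0.8070274286902036))
mark (array([ 643.72115144, -141.27610099,   99.52030072]), np.float64(0.6799638636970059))
top i 25 centre [ 598.43860989 -144.48473917] r 51.8407873869517 resid 0.46243571230074076
  plate z [np.float64(100.84292666908823), np.float64(101.1063770582557)]
side i 21 centre [ 598.0896466  -146.57676334] r 53.388067086906176 resid 0.5489973531542459
  plate z [np.float64(100.91172772820926), np.float64(100.80382794833918)]
mark z100 [ 642.96728517 -140.83174481  100.        ] pt z107 [ 554.00648771 -125.04813068  110.        ] [ 553.02460609 -136.44261744  110.        ]
tail [416.32087    287.05998629  10.        ]
tip1 [577.8357337  302.00566299  10.        ]
tip2 [573.51240203 251.33601106  10.        ]
top sp [414.29559925 294.56745599  10.        ]
top sp [574.66893798 307.04054157  10.        ]
top sp [574.07225412 267.94385093  10.        ]
top sp [543.71533237 290.23936497  10.        ]
tri tail (array([415.17203458, 295.83028631,   4.09537202]), np.float64(1.6025379956326407))
th top [589.39257014 -30.9781726  136.        ]
th2 [ 608.25792104 -259.09628931  136.        ] side th [587.51556488 -35.12328029 136.        ] [ 607.46069369 -263.33403556  136.        ]
```

spanner_30 is at about (491.5, 290.8) with yaw -2.6°. The valve is at (598.7, -144.6) with yaw about 4.7°, and the pointer is at about 158° in the world (spindle ≈ 2.68). I plan two bites: handle from 218° to 118°, then from about 249° to 174°.

Emit:
send_rows:
  series:
    - [50,[0.45,0.9,0],[0,0,-0.6]]
    - [50,[0.45,0.9,0],[0,0,-0.6]]
    - [50,[0.45,0.9,0],[0,0,-0.6]]
    - [50,[0.45,0.9,0],[0,0,-0.6]]
    - [50,[0.45,0.9,0],[0,0,-0.6]]
    - [50,[0.45,0.9,0],[0,0,-0.6]]
    - [50,[0.45,0.9,0],[0,0,-0.6]]
    - [50,[0.45,0.9,0],[0,0,-0.6]]

```text
clock: 1.1
eef_pos: [489.8, -155.9, 248.2]
tool_rot: [3.142, 0.0, 0.013]
force: [1.6, -0.7, -0.1]
width: 50.3
gripper_force: 0.0
```

Emit:
send_rows:
  series:
    - [50,[0,0.9,0],[0,0,-0.6]]
    - [50,[0,0.9,0],[0,0,-0.1]]
    - [50,[0,0.9,0],[0,0,0]]
    - [50,[0,0.9,-0.3],[0,0,0]]
    - [50,[0,0.9,-0.3],[0,0,0]]
    - [50,[0,0.9,-0.3],[0,0,0]]
    - [50,[0,0.9,-0.3],[0,0,0]]
    - [50,[0,0.9,-0.3],[0,0,0]]

```text
clock: 2.1
eef_pos: [489.0, 275.8, 157.5]
tool_rot: [3.141, 0.0, -0.046]
force: [-0.1, -0.1, -0.6]
width: 50.2
gripper_force: 0.0
```

Emit:
send_rows:
  series:
    - [50,[0.04,0.25,0],[0,0,0]]
    - [50,[0,0,-0.6],[0,0,0]]
    - [50,[0,0,-0.6],[0,0,0]]
    - [50,[0,0,-0.5],[0,0,0]]
    - [50,[0,0,-0.3],[0,0,0]]
    - [50,[0,0,-0.2],[0,0,0]]
    - [50,[0,0,0],[0,0,0]]
    - [50,[0,0,0],[0,0,0]]

```text
clock: 3.1
eef_pos: [492.3, 289.5, 27.2]
tool_rot: [-3.141, -0.001, -0.046]
force: [0.0, -0.0, 0.7]
width: 50.0
gripper_force: 0.0
```

Run:
```python
from h import *
D=snap("b")
s=sensors.read_state(); print(s["eef_pos"],s["tool_rot"],s["force"],s["qpos"])
d=D["top"]; e=D["side"]
a=cv2.resize(d["img"][170:250,150:230,::-1],None,fx=5,fy=5); b=cv2.resize(e["img"][130:210,200:280,::-1],None,fx=5,fy=5)
cv2.imwrite("pics/b.png",np.hstack([a,b]))
```

```text
[492.25129879 289.54456642  27.26440275] [-3.14064307e+00 -1.47665642e-03 -4.62177047e-02] [0.43524596 0.31034098 0.35897929] [-0.62569171  0.84104348  0.07042156  1.88950175 -0.13060763  0.41366434
 -2.07610377]
```

View pics/b.png

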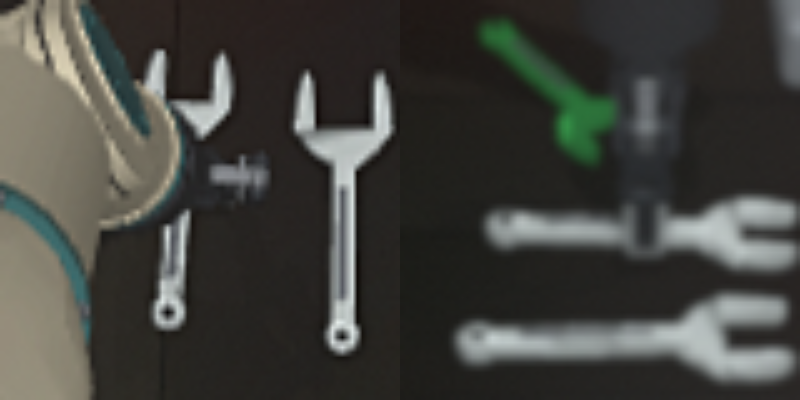

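The fingers straddle the handle near its middle in both views. I lower the last 7 mm and close.

Emit:
send_rows:
  series:
    - [50,[0,0.02,-0.12],[0,0,0]]
    - [30,[0,0,0],[0,0,0]]
    - [5,[0,0,0],[0,0,0]]
    - [5,[0,0,0],[0,0,0]]
    - [5,[0,0,0],[0,0,0]]
    - [5,[0,0,0],[0,0,0]]
    - [5,[0,0,0],[0,0,0]]

```text
clock: 4.08
eef_pos: [491.7, 290.6, 19.3]
tool_rot: [-3.141, -0.0, -0.046]
force: [-0.9, 1.0, 3.5]
width: 11.8
gripper_force: 60.3
```

Emit:
send_rows:
  series:
    - [5,[0,0,0.3],[0,0,0]]
    - [5,[0,0,0.6],[0,0,0]]
    - [5,[0,0,0.7],[0,0,0]]
    - [5,[0,0,0.7],[0,0,0]]
    - [5,[0,-0.4,0.3],[0,0,0]]
    - [5,[0,-0.7,0],[0,0,0]]
    - [5,[0,-0.9,0],[0,0,0.5]]
    - [5,[0,-0.9,0],[0,0,0.5]]

```text
clock: 5.08
eef_pos: [491.3, 114.6, 175.9]
tool_rot: [3.141, -0.001, 0.043]
force: [0.6, -0.4, -2.0]
width: 11.8
gripper_force: 59.5
```

Emit:
send_rows:
  series:
    - [5,[0,-0.9,0],[0,0,1]]
    - [5,[0,-0.9,0],[0,0,1]]
    - [5,[0,-0.9,0],[0,0,1]]
    - [5,[0,-0.9,0],[0,0,1]]
    - [5,[0,-0.9,0],[0,0,1]]
    - [5,[0,-0.8,0],[0,0,1]]
    - [5,[0,-0.3,0],[0,0,1]]
    - [5,[0,0,0],[0,0,0]]

```text
clock: 6.08
eef_pos: [490.7, -221.8, 175.5]
tool_rot: [3.141, 0.001, 0.647]
force: [0.5, 0.9, -1.8]
width: 11.8
gripper_force: 59.5
```

Run:
```python
from h import *
D=snap("c")
s=sensors.read_state(); print(s["eef_pos"],s["tool_rot"],s["force"],s["torque"],s["qpos"])
d=D["top"]; e=D["side"]
a=cv2.resize(d["img"][130:230,280:380,::-1],None,fx=4,fy=4); b=cv2.resize(e["img"][200:300,220:320,::-1],None,fx=4,fy=4)
cv2.imwrite("pics/c.png",np.hstack([a,b]))
```

```text
[ 491.3369632  -218.54507224  175.34898303] [-3.14078329e+00 -2.12763854e-04  6.50835817e-01] [ 0.54062671  0.47642162 -1.81108734] [0.02729644 0.00878716 0.03178904] [ 0.46571782  0.56944326 -0.14738784  1.90271259  0.12545357  0.6787909
 -0.676525  ]
```

View pics/c.png

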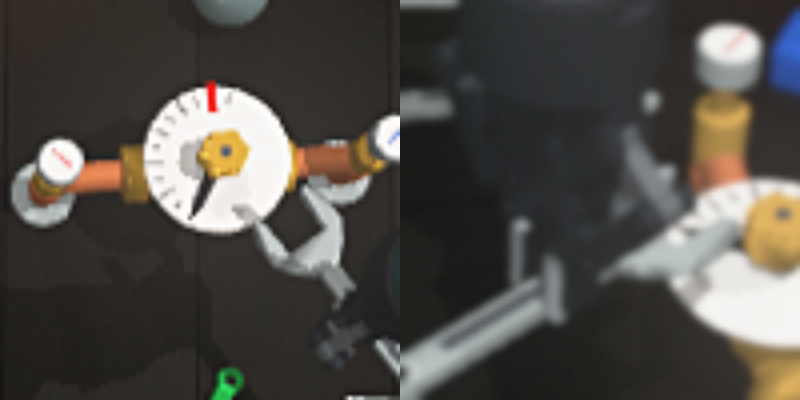

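The spanner is held level, with its jaw tips at (240,212) and (308,190) in the left crop. I check the jaw pose from the tips.

Run:
```python
from h import *
D=pickle.load(open("c.pkl","rb")); d=D["top"]; e=D["side"]
T=lambda x,y:(280+x/4-.4,130+y/4-.4)
a=onplane(d,*T(239,210),166); b=onplane(d,*T(306,189),166); th=onplane(d,*T(295,260),166) 
print(a,b,np.hypot(*(a-b)[:2]),np.degrees(np.arctan2(*(a-b)[:2])))
m=(a+b)/2; o=np.array([491.3,-218.5]); print("mid tips",m, "dir from tcp",np.degrees(np.arctan2(m[1]-o[1],m[0]-o[0])),np.hypot(*(m[:2]-o)))
for n,x in(("top",T(279,248)),): print(bydepth(d,*x))
print(bydepth(e,220+690/4,200+250/4))
```

```text
[ 551.71167674 -144.74695767  166.        ] [ 566.54481832 -188.78219228  166.        ] 46.46637468140015 -18.615949612708793
mid tips [ 559.12824753 -166.76457498  166.        ] dir from tcp 37.33427230419611 85.30665486842554
[ 527.2151398  -171.2886594   164.02887264]
[799.15537496 -45.02459076  -2.13371307]
```

Emit:
send_rows:
  series:
    - [5,[0.08,-0.1,0],[0,0,0.14]]
    - [5,[0,0,-0.36],[0,0,0]]
    - [5,[0,0,-0.36],[0,0,0]]
    - [5,[0,0,0],[0,0,0]]
    - [5,[0,0,0],[0,0,0]]

```text
clock: 6.8
eef_pos: [497.3, -225.3, 132.6]
tool_rot: [3.141, -0.001, 0.665]
force: [-0.5, 0.3, -1.7]
width: 11.9
gripper_force: 59.5
```

Run:
```python
from h import *
D=snap("d")
s=sensors.read_state(); print(s["eef_pos"],s["tool_rot"],s["force"])
d=D["top"]; e=D["side"]
a=cv2.resize(d["img"][150:210,300:360,::-1],None,fx=6.66,fy=6.66,interpolation=cv2.INTER_CUBIC); b=cv2.resize(e["img"][230:290,260:320,::-1],None,fx=6.66,fy=6.66,interpolation=cv2.INTER_CUBIC)
for n,c,dd,u0,v0 in(("t",a,d,300,150),("s",b,e,260,230)):
  x=(np.array(s["eef_pos"])-[0,0,9.3]); yaw=s["tool_rot"][2]; dr=np.array([np.cos(yaw),np.sin(yaw),0]); nn=np.array([-dr[1],dr[0],0])
  for p in(x+83*dr,x+70*dr,[598.7,-144.6,128]):
    q=(proj(dd,p)-[u0,v0]+.5)*6.66; cv2.circle(c,tuple(int(i) for i in q),3,(255,0,255),-1)
cv2.imwrite("pics/d.png",np.hstack([a,b]))
```

```text
[ 497.29608703 -225.62052586  132.89218972] [ 3.13992384e+00 -9.97420807e-04  6.64610246e-01] [-0.35819595 -0.61108699 -1.34124048]
```

View pics/d.png

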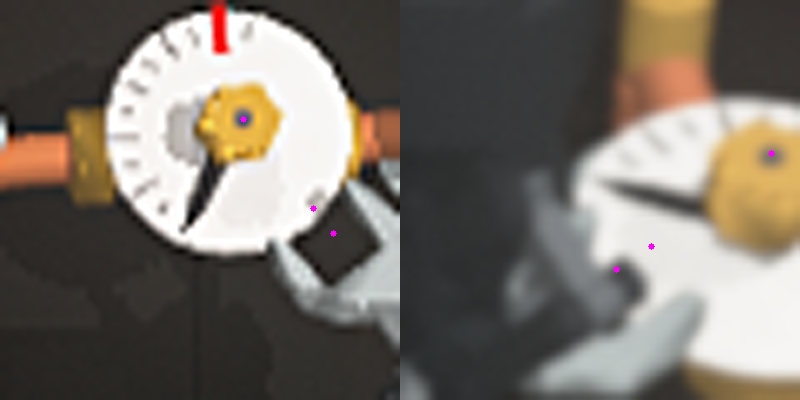

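The tips' midpoint and the cap agree with the prediction, and the jaw is in line with the head to about 1 mm. I slide on along 38°.

Emit:
send_rows:
  series:
    - [5,[0.18,0.17,0],[0,0,0]]
    - [5,[0.2,0.155,0],[0,0,0]]
    - [5,[0.2,0.155,0],[0,0,0]]
    - [5,[0.1,0.077,0],[0,0,0]]
    - [5,[0.05,0.04,0],[0,0,0]]
    - [5,[0,0,0],[0,0,0]]

```text
clock: 7.65
eef_pos: [540.6, -189.6, 131.9]
tool_rot: [3.141, -0.0, 0.664]
force: [1.5, -0.5, -3.3]
width: 11.8
gripper_force: 59.5
```

Emit:
send_rows:
  series:
    - [5,[0.03,0.023,0],[0,0,0]]
    - [5,[0.03,0.023,0],[0,0,0]]
    - [5,[0.015,0.012,0],[0,0,0]]
    - [5,[0,0,0],[0,0,0]]

```text
clock: 8.15
eef_pos: [544.3, -186.7, 131.9]
tool_rot: [-3.141, 0.001, 0.664]
force: [-1.9, -1.7, -2.0]
width: 11.9
gripper_force: 59.6
```

Emit:
send_rows:
  series:
    - [5,[0.02,0.016,0],[0,0,0]]
    - [5,[0.02,0.016,0],[0,0,0]]
    - [5,[0,0,0],[0,0,0]]

```text
clock: 8.52
eef_pos: [544.5, -186.4, 131.6]
tool_rot: [-3.14, 0.005, 0.662]
force: [-5.8, -4.8, 0.2]
width: 11.9
gripper_force: 59.8
```

Run:
```python
from h import *
D=snap("e")
s=sensors.read_state(); print(s["eef_pos"],s["tool_rot"],s["force"])
d=D["top"]; e=D["side"]
a=cv2.resize(d["img"][150:210,300:360,::-1],None,fx=6.66,fy=6.66,interpolation=cv2.INTER_CUBIC); b=cv2.resize(e["img"][230:290,270:330,::-1],None,fx=6.66,fy=6.66,interpolation=cv2.INTER_CUBIC)
cv2.imwrite("pics/e.png",np.hstack([a,b]))
```

```text
[ 544.55243719 -186.40809811  131.58006003] [-3.14013855  0.00493281  0.66239213] [-5.98243907 -5.44179885  0.0892514 ]
```

View pics/e.png

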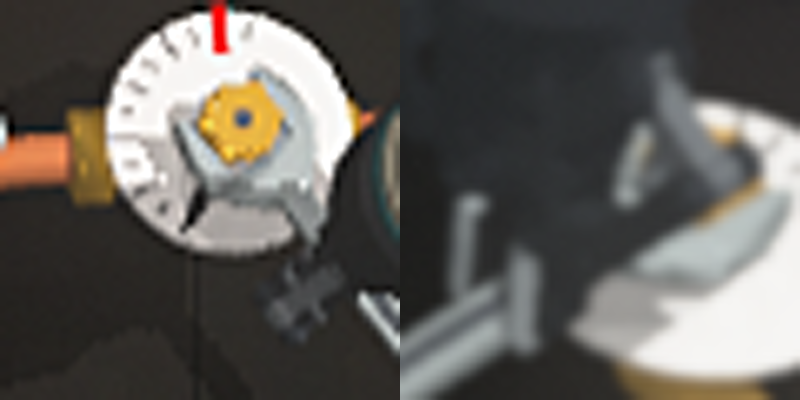

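The jaw encloses the head and the push force has risen, so the spanner is seated. I compute the clockwise arc about (599.3,-144).

```bash
cat > arc.py <<'E'
import sys,numpy as np
t0,n,st=float(sys.argv[1]),int(sys.argv[2]),float(sys.argv[3])
R=70; acc=np.zeros(2); o=[]
for i in range(1,n+1):
    a=np.radians(t0-st*i); b=np.radians(t0)
    g=R*np.array([np.cos(a)-np.cos(b),np.sin(a)-np.sin(b)])/60
    s=np.round(g-acc,2); acc+=s; o.append(f"[5, [{s[0]:g}, {s[1]:g}, 0], [0, 0, {-st/5:g}]]")
for i in range(0,n,8): print("["+", ".join(o[i:i+8])+"]")
E
python3 arc.py 218 20 5
```

```text
[[5, [-0.06, 0.08, 0], [0, 0, -1]], [5, [-0.05, 0.09, 0], [0, 0, -1]], [5, [-0.04, 0.09, 0], [0, 0, -1]], [5, [-0.04, 0.1, 0], [0, 0, -1]], [5, [-0.03, 0.1, 0], [0, 0, -1]], [5, [-0.02, 0.1, 0], [0, 0, -1]], [5, [-0.01, 0.1, 0], [0, 0, -1]], [5, [0, 0.1, 0], [0, 0, -1]]]
[[5, [0.01, 0.1, 0], [0, 0, -1]], [5, [0.02, 0.1, 0], [0, 0, -1]], [5, [0.02, 0.1, 0], [0, 0, -1]], [5, [0.04, 0.1, 0], [0, 0, -1]], [5, [0.04, 0.09, 0], [0, 0, -1]], [5, [0.05, 0.09, 0], [0, 0, -1]], [5, [0.06, 0.08, 0], [0, 0, -1]], [5, [0.06, 0.08, 0], [0, 0, -1]]]
[[5, [0.07, 0.07, 0], [0, 0, -1]], [5, [0.08, 0.07, 0], [0, 0, -1]], [5, [0.08, 0.06, 0], [0, 0, -1]], [5, [0.09, 0.05, 0], [0, 0, -1]]]
```

Emit:
send_rows:
  series:
    - [5,[-0.06,0.08,0],[0,0,-1]]
    - [5,[-0.05,0.09,0],[0,0,-1]]
    - [5,[-0.04,0.09,0],[0,0,-1]]
    - [5,[-0.04,0.1,0],[0,0,-1]]
    - [5,[-0.03,0.1,0],[0,0,-1]]
    - [5,[-0.02,0.1,0],[0,0,-1]]
    - [5,[-0.01,0.1,0],[0,0,-1]]
    - [5,[0,0.1,0],[0,0,-1]]

```text
clock: 9.62
eef_pos: [530.4, -141.0, 131.6]
tool_rot: [3.139, 0.003, -0.039]
force: [-2.7, -6.3, -2.6]
width: 11.8
gripper_force: 59.6
```

Emit:
send_rows:
  series:
    - [5,[0.01,0.1,0],[0,0,-1]]
    - [5,[0.02,0.1,0],[0,0,-1]]
    - [5,[0.02,0.1,0],[0,0,-1]]
    - [5,[0.04,0.1,0],[0,0,-1]]
    - [5,[0.04,0.09,0],[0,0,-1]]
    - [5,[0.05,0.09,0],[0,0,-1]]
    - [5,[0.06,0.08,0],[0,0,-1]]
    - [5,[0.06,0.08,0],[0,0,-1]]

```text
clock: 10.62
eef_pos: [548.8, -96.7, 131.6]
tool_rot: [3.138, -0.0, -0.737]
force: [-3.3, -7.0, -3.0]
width: 11.9
gripper_force: 59.6
```

Emit:
send_rows:
  series:
    - [5,[0.07,0.07,0],[0,0,-1]]
    - [5,[0.08,0.07,0],[0,0,-1]]
    - [5,[0.08,0.06,0],[0,0,-1]]
    - [5,[0.09,0.05,0],[0,0,-1]]
    - [5,[0,0,0],[0,0,0]]

```text
clock: 11.25
eef_pos: [568.1, -81.8, 131.4]
tool_rot: [3.138, -0.002, -1.084]
force: [-2.6, -6.8, -2.8]
width: 11.8
gripper_force: 59.7
```

Run:
```python
from h import *
D=snap("f")
s=sensors.read_state(); print(s["eef_pos"],s["tool_rot"],s["force"],s["qpos"])
d=D["top"]; e=D["side"]
a=cv2.resize(d["img"][150:210,300:360,::-1],None,fx=6.66,fy=6.66,interpolation=cv2.INTER_CUBIC); b=cv2.resize(e["img"][220:290,260:330,::-1],(400,400),interpolation=cv2.INTER_CUBIC)
cv2.imwrite("pics/f.png",np.hstack([a,b[:399,:][:a.shape[0]]]) if a.shape[0]<=400 else b)
```

```text
[568.12984288 -81.86827669 131.5222434 ] [ 3.13865476e+00 -1.93069817e-03 -1.08362900e+00] [-2.71454283 -6.00049047 -2.55444981] [-0.1538361   0.70908062  0.39131742  1.84588041 -0.40720061  0.66747285
 -2.17787193]Traceback (most recent call last):
  File "<stdin>", line 6, in <module>
    return _nx.concatenate(arrs, 1, dtype=dtype, casting=casting)
           ~~~~~~~~~~~~~~~^^^^^^^^^^^^^^^^^^^^^^^^^^^^^^^^^^^^^^^
ValueError: all the input array dimensions except for the concatenation axis must match exactly, but along dimension 0, the array at index 0 has size 400 and the array at index 1 has size 399
```

```bash
cat > ptr.py <<'E'
from h import *
import sys
def ptr(D,C=(598.9,-144.4),lo=28,hi=47,z=102):
    for n,d in D.items():
        out=[]
        for a in np.arange(0,360,2.):
            vals=[]
            for r in np.arange(lo,hi,1.):
                p=[C[0]+r*np.cos(np.radians(a)),C[1]+r*np.sin(np.radians(a)),z]
                u,v=proj(d,p); x=cv2.getRectSubPix(d["img"],(1,1),(float(u),float(v)))[0,0].astype(int); vals.append(x)
            V=np.array(vals); dark=V.max(1); red=V[:,0]-V[:,1]
            out.append((a,np.median(dark),dark.min(),np.median(red), np.mean(dark[:10])))
        O=np.array(out)
        print(n,"dark:",[(int(o[0]),int(o[1])) for o in O if o[1]<120],"red:",[int(o[0]) for o in O if o[3]>60])
if __name__=="__main__": ptr(pickle.load(open(sys.argv[1]+".pkl","rb")))
E
python3 ptr.py a; python3 ptr.py f
```

```text
top dark: [(154, 71), (156, 44), (158, 43), (160, 74)] red: [2, 4, 6, 8]
side dark: [(160, 96), (162, 108)] red: [0, 2, 4, 358]
top dark: [(130, 107), (132, 100), (134, 100), (136, 93), (138, 90), (140, 93), (142, 96), (144, 99), (146, 101), (148, 103), (150, 102), (152, 99), (154, 99), (156, 98), (158, 100), (160, 100), (162, 100), (164, 100), (166, 99), (168, 99), (170, 99), (172, 102), (174, 101), (176, 99), (178, 100), (180, 99), (182, 101), (184, 101), (186, 103), (188, 106), (190, 107), (192, 109), (194, 109), (196, 109), (198, 110), (200, 111), (202, 112)] red: []
side dark: [] red: [0, 2, 4, 358]
```

Run:
```python
from h import *
D=pickle.load(open("f.pkl","rb")); d=D["top"]; e=D["side"]
a=cv2.resize(d["img"][130:230,280:380,::-1],(400,400),interpolation=cv2.INTER_CUBIC); b=cv2.resize(e["img"][210:290,250:330,::-1],(400,400),interpolation=cv2.INTER_CUBIC)
cv2.imwrite("pics/f.png",np.hstack([a,b]))
```

```text
(no output)
```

View pics/f.png

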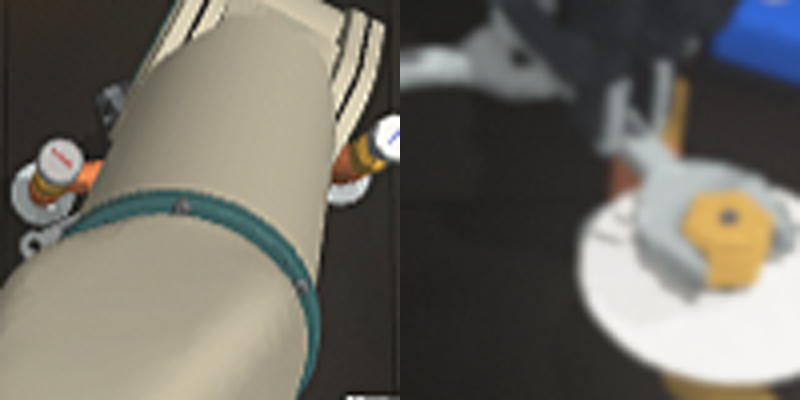

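The side view shows the head turned and the jaw still fully on, but the arm hides the pointer. I back off the play, draw the spanner off along 122° and lift.

Emit:
send_rows:
  series:
    - [5,[-0.07,-0.04,0],[0,0,0.8]]
    - [5,[-0.11,0.177,0],[0,0,0]]
    - [5,[-0.11,0.177,0],[0,0,0]]
    - [5,[-0.11,0.177,0],[0,0,0]]
    - [5,[-0.11,0.177,0],[0,0,0]]
    - [5,[0,0,0.4],[0,0,0]]
    - [5,[0,0,0.4],[0,0,0]]

```text
clock: 12.22
eef_pos: [538.5, -38.1, 180.3]
tool_rot: [3.141, 0.001, -1.01]
force: [0.3, 0.7, -1.7]
width: 11.8
gripper_force: 59.5
```

Emit:
send_rows:
  series:
    - [5,[-0.12,-0.15,0],[0,0,1]]
    - [5,[-0.12,-0.15,0],[0,0,1]]
    - [5,[-0.12,-0.15,0],[0,0,1]]
    - [5,[-0.12,-0.15,0],[0,0,1]]
    - [5,[-0.12,-0.15,0],[0,0,1]]
    - [5,[-0.12,-0.15,0],[0,0,1]]
    - [5,[-0.12,-0.15,0],[0,0,1]]
    - [5,[-0.12,-0.15,0],[0,0,1]]

```text
clock: 13.22
eef_pos: [481.0, -110.7, 180.0]
tool_rot: [-3.141, -0.0, -0.309]
force: [0.7, -0.2, -1.9]
width: 12.0
gripper_force: 59.6
```

Emit:
send_rows:
  series:
    - [5,[0,-0.15,0],[0,0,1]]
    - [5,[0,-0.15,0],[0,0,1]]
    - [5,[0,-0.15,0],[0,0,1]]
    - [5,[0,-0.15,0],[0,0,1]]
    - [5,[0,-0.15,0],[0,0,1]]
    - [5,[0,-0.15,0],[0,0,1]]
    - [5,[0,-0.15,0],[0,0,1]]
    - [5,[0,-0.15,0],[0,0,1]]

```text
clock: 14.22
eef_pos: [481.3, -182.8, 180.0]
tool_rot: [3.142, -0.0, 0.389]
force: [0.6, -0.4, -1.6]
width: 11.3
gripper_force: 59.6
```

Emit:
send_rows:
  series:
    - [5,[0.14,-0.15,0],[0,0,1]]
    - [5,[0.14,-0.15,0],[0,0,1]]
    - [5,[0.14,-0.15,0],[0,0,1]]
    - [5,[0.14,-0.15,0],[0,0,1]]
    - [5,[0.14,-0.15,0],[0,0,1]]
    - [5,[0.14,-0.15,0],[0,0,1]]
    - [5,[0.14,-0.15,0],[0,0,1]]
    - [5,[0.14,-0.15,0],[0,0,1]]

```text
clock: 15.22
eef_pos: [548.7, -254.7, 179.8]
tool_rot: [-3.141, -0.0, 1.087]
force: [0.2, -0.8, -2.2]
width: 11.9
gripper_force: 59.6
```

Run:
```python
from h import *
import ptr
D=snap("g")
s=sensors.read_state(); print(s["clock"],s["eef_pos"],s["tool_rot"],np.degrees(s["tool_rot"][2]),s["qpos"])
ptr.ptr(D)
```

```text
15.325 [ 549.11768275 -255.80581219  179.82140137] [ 3.14032553e+00 -2.00156604e-04  1.08264695e+00] 62.03110092697557 [ 0.52239761  0.64994284 -0.21274999  1.71172688  0.17944741  0.79767437
 -0.26191015]
top dark: [(64, 98), (66, 49), (68, 49), (70, 118)] red: [2, 4, 6, 8]
side dark: [(0, 54), (2, 54), (4, 55), (6, 55), (8, 59), (10, 68), (12, 77), (14, 81), (16, 84), (18, 87), (20, 89), (22, 90), (24, 89), (26, 88), (28, 92), (30, 104), (48, 105), (50, 73), (52, 56), (54, 51), (56, 51), (58, 51), (60, 51), (62, 51), (64, 52), (66, 52), (68, 52), (70, 52), (72, 51), (74, 51), (76, 51), (78, 50), (80, 49), (82, 47), (84, 45), (86, 45), (88, 45), (90, 47), (92, 48), (94, 49), (96, 48), (98, 47), (100, 46), (102, 46), (104, 46), (106, 45), (108, 45), (110, 45), (112, 45), (114, 46), (116, 46), (118, 46), (120, 46), (122, 45), (124, 45), (126, 45), (128, 45), (130, 45), (132, 45), (134, 45), (136, 45), (138, 45), (140, 45), (142, 45), (144, 45), (146, 44), (148, 45), (150, 45), (152, 46), (154, 47), (156, 47), (158, 48), (160, 49), (162, 49), (164, 49), (166, 49), (168, 49), (170, 49),
[... 175 characters left out ...]
, (204, 78), (206, 88), (208, 94), (210, 97), (212, 98), (214, 103), (216, 112), (218, 116), (220, 117), (222, 112), (224, 97), (226, 77), (228, 63), (230, 53), (232, 52), (234, 53), (236, 53), (238, 54), (240, 54), (242, 53), (244, 52), (246, 51), (248, 52), (250, 52), (252, 61), (254, 72), (256, 88), (258, 97), (260, 96), (262, 87), (264, 73), (266, 63), (268, 57), (270, 55), (272, 55), (274, 55), (276, 55), (278, 57), (280, 61), (282, 67), (284, 73), (286, 87), (288, 100), (290, 114), (324, 108), (326, 100), (328, 87), (330, 79), (332, 71), (334, 64), (336, 59), (338, 54), (340, 54), (342, 53), (344, 53), (346, 53), (348, 53), (350, 54), (352, 53), (354, 53), (356, 54), (358, 54)] red: []
```

```bash
cat > jaw.py <<'E'
from h import *
import sys
D=pickle.load(open(sys.argv[1]+".pkl","rb")); d=D["top"]; s=sensors.read_state()
x,y,z=s["eef_pos"]; yaw=s["tool_rot"][2]; zt=z-19.5+10
P=[]
for v in range(130,260):
    for u in range(270,400):
        p=bydepth(d,u,v)
        if abs(p[2]-zt+1)<5: P.append(p)
P=np.array(P)[:,:2]-[x,y]; t=P@[np.cos(yaw),np.sin(yaw)]; w=P@[-np.sin(yaw),np.cos(yaw)]
k=(np.abs(w)<35)&(np.abs(t)<95); t=t[k];w=w[k]
for a in range(-90,92,8):
    q=w[(t>=a)&(t<a+8)]
    if len(q): print(a,len(q),q.min().round(1),q.max().round(1),q.mean().round(1))
E
python3 jaw.py g
```

```text
-58 3 3.3 8.2 5.9
-50 13 -2.0 8.4 3.8
-42 2 2.4 6.1 4.2
-2 2 -4.7 -1.1 -2.9
6 21 -11.1 16.6 2.0
14 16 -6.0 8.0 1.9
22 18 -5.3 8.1 1.7
30 28 -12.7 14.9 1.7
38 45 -20.4 21.7 1.4
46 56 -22.8 27.5 2.1
54 28 -24.3 28.3 0.7
62 27 -25.3 28.3 2.4
70 28 -23.2 26.3 0.7
78 15 -22.0 24.0 2.7
```

Emit:
send_rows:
  series:
    - [5,[0,-0.08,0],[0,0,0.5]]
    - [5,[0,-0.06,0],[0,0,0.5]]
    - [5,[0,0,-0.4],[0,0,0]]
    - [5,[0,0,-0.4],[0,0,0]]
    - [5,[0,0,0],[0,0,0]]
    - [5,[0,0,0],[0,0,0]]

```text
clock: 16.08
eef_pos: [548.8, -263.3, 132.7]
tool_rot: [3.141, -0.0, 1.17]
force: [0.7, 0.4, -2.6]
width: 11.7
gripper_force: 59.5
```

Emit:
send_rows:
  series:
    - [5,[0.098,0.23,0],[0,0,0]]
    - [5,[0.098,0.23,0],[0,0,0]]
    - [5,[0.098,0.23,0],[0,0,0]]
    - [5,[0.06,0.14,0],[0,0,0]]
    - [5,[0.02,0.05,0],[0,0,0]]
    - [5,[0.02,0.04,0],[0,0,0]]
    - [5,[0,0,0],[0,0,0]]

```text
clock: 16.95
eef_pos: [571.9, -208.7, 131.8]
tool_rot: [3.142, -0.0, 1.17]
force: [0.7, -0.1, -2.6]
width: 11.5
gripper_force: 59.6
```

Emit:
send_rows:
  series:
    - [5,[0.013,0.03,0],[0,0,0]]
    - [5,[0.013,0.03,0],[0,0,0]]
    - [5,[0.007,0.015,0],[0,0,0]]
    - [5,[0,0,0],[0,0,0]]

```text
clock: 17.45
eef_pos: [572.1, -208.1, 131.8]
tool_rot: [-3.141, 0.005, 1.167]
force: [-2.5, -6.4, -0.8]
width: 11.7
gripper_force: 59.7
```

```bash
python3 arc.py 247 13 5
```

```text
[[5, [-0.09, 0.04, 0], [0, 0, -1]], [5, [-0.09, 0.06, 0], [0, 0, -1]], [5, [-0.08, 0.05, 0], [0, 0, -1]], [5, [-0.08, 0.07, 0], [0, 0, -1]], [5, [-0.07, 0.07, 0], [0, 0, -1]], [5, [-0.07, 0.08, 0], [0, 0, -1]], [5, [-0.05, 0.09, 0], [0, 0, -1]], [5, [-0.05, 0.08, 0], [0, 0, -1]]]
[[5, [-0.05, 0.1, 0], [0, 0, -1]], [5, [-0.03, 0.09, 0], [0, 0, -1]], [5, [-0.03, 0.1, 0], [0, 0, -1]], [5, [-0.01, 0.1, 0], [0, 0, -1]], [5, [-0.01, 0.1, 0], [0, 0, -1]]]
```

Emit:
send_rows:
  series:
    - [5,[-0.09,0.04,0],[0,0,-1]]
    - [5,[-0.09,0.06,0],[0,0,-1]]
    - [5,[-0.08,0.05,0],[0,0,-1]]
    - [5,[-0.08,0.07,0],[0,0,-1]]
    - [5,[-0.07,0.07,0],[0,0,-1]]
    - [5,[-0.07,0.08,0],[0,0,-1]]
    - [5,[-0.05,0.09,0],[0,0,-1]]
    - [5,[-0.05,0.08,0],[0,0,-1]]

```text
clock: 18.45
eef_pos: [537.7, -175.2, 131.9]
tool_rot: [3.139, 0.003, 0.466]
force: [-1.5, -6.6, -2.7]
width: 12.1
gripper_force: 59.6
```

Emit:
send_rows:
  series:
    - [5,[-0.05,0.1,0],[0,0,-1]]
    - [5,[-0.03,0.09,0],[0,0,-1]]
    - [5,[-0.03,0.1,0],[0,0,-1]]
    - [5,[-0.01,0.1,0],[0,0,-1]]
    - [5,[-0.01,0.1,0],[0,0,-1]]
    - [5,[0,0,0],[0,0,0]]

```text
clock: 19.2
eef_pos: [530.3, -145.1, 131.9]
tool_rot: [3.138, 0.001, 0.032]
force: [-1.6, -6.2, -2.5]
width: 11.9
gripper_force: 59.7
```

```bash
cat > fine.py <<'E'
from h import *
import sys
# dark & red angular centroid per radius ring, top view
def fine(D,C=(598.7,-144.5)):
    for n,z in(("top",101),("side",101)):
        d=D[n]
        for r0,r1 in((22,27),(27,33),(33,39),(38,44)):
            A=np.arange(-25,40,.5); I=[]
            for a in A:
                x=[cv2.getRectSubPix(d["img"],(1,1),tuple(float(q) for q in proj(d,[C[0]+r*np.cos(np.radians(a)),C[1]+r*np.sin(np.radians(a)),z])))[0,0].astype(float) for r in np.arange(r0,r1,1.)]
                I.append(np.mean(x,0))
            I=np.array(I); dk=np.clip(150-I.max(1),0,None); rd=np.clip(I[:,0]-I[:,1]-40,0,None)
            f=lambda w:(round(float((A*w).sum()/w.sum()),1),round(float(w.max()))) if w.sum()>0 else None
            print(n,r0,"dark",f(dk),"red",f(rd))
if __name__=="__main__":
    D=snap(sys.argv[1]); s=sensors.read_state(); print(s["clock"],s["eef_pos"],np.degrees(s["tool_rot"]),s["force"]); fine(D)
E
python3 fine.py i
```

```text
19.3 [ 530.26610724 -145.11833577  131.86415415] [1.79830912e+02 6.88204156e-02 1.83455845e+00] [-1.61601702 -6.56309354 -2.2733437 ]
top 22 dark (8.3, 119) red None
top 27 dark (8.7, 117) red None
top 33 dark (8.8, 117) red (1.9, 27)
top 38 dark (8.6, 80) red (3.8, 120)
side 22 dark (7.2, 73) red None
side 27 dark (7.3, 66) red None
side 33 dark (8.0, 58) red (1.0, 29)
side 38 dark (8.2, 9) red (2.2, 84)
```

```bash
python3 -c "
from fine import *
for t in 'ag': print(t); fine(pickle.load(open(t+'.pkl','rb')))" | grep -v "None red None"
```

```text
a
top 33 dark None red (5.5, 140)
top 38 dark None red (5.5, 191)
side 22 dark None red (39.4, 1)
side 33 dark None red (1.9, 57)
side 38 dark None red (2.1, 83)
g
top 33 dark None red (5.5, 140)
top 38 dark None red (5.5, 192)
side 22 dark (-4.7, 105) red None
side 27 dark (-2.7, 97) red None
side 33 dark (-0.2, 98) red None
side 38 dark (5.0, 99) red None
```

The pointer stands about 3.7° short of the mark when both views are combined. I make a small further turn.

Emit:
send_rows:
  series:
    - [5,[0,0.037,0],[0,0,-0.36]]
    - [5,[0,0.037,0],[0,0,-0.36]]
    - [5,[0,0,0],[0,0,0]]
    - [5,[0,0,0],[0,0,0]]

```text
clock: 19.8
eef_pos: [530.3, -141.0, 131.9]
tool_rot: [3.138, 0.001, -0.031]
force: [-1.0, -7.3, -2.4]
width: 12.1
gripper_force: 59.6
```

```bash
python3 fine.py j; python3 -c "
from h import *
D=pickle.load(open('j.pkl','rb')); d=D['top']; e=D['side']
a=cv2.resize(d['img'][140:200,300:360,::-1],(400,400),interpolation=cv2.INTER_CUBIC); b=cv2.resize(e['img'][230:280,280:330+0,::-1],(400,400),interpolation=cv2.INTER_CUBIC)
cv2.imwrite('pics/j.png',np.hstack([a,b]))"
```

```text
19.9 [ 530.32176645 -140.95376681  131.88947755] [ 1.79818396e+02  4.40656397e-02 -1.76312283e+00] [-2.85273222 -7.02393322 -2.63819618]
top 22 dark (6.4, 110) red None
top 27 dark (5.6, 120) red None
top 33 dark (5.9, 117) red None
top 38 dark (5.7, 74) red (6.3, 16)
side 22 dark (4.0, 76) red None
side 27 dark (4.5, 72) red None
side 33 dark (4.7, 60) red None
side 38 dark (4.7, 9) red (0.6, 20)
```

View pics/j.png

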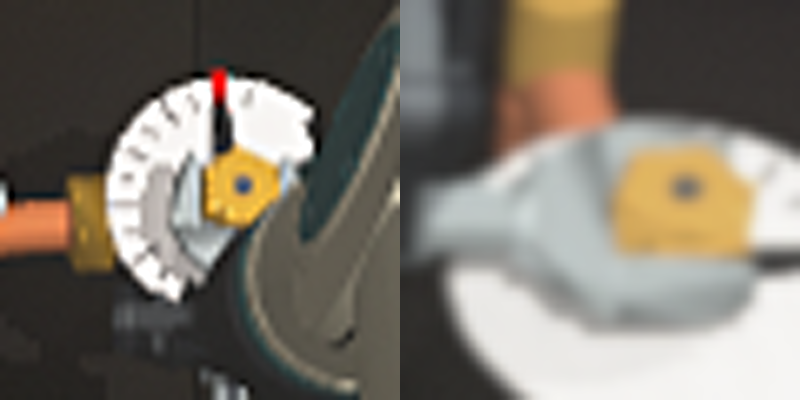

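The top crop shows the pointer at (221,120) under the red mark at (218,85), within a degree. I nudge it 0.6°, relieve the load and draw the spanner off.

Emit:
send_rows:
  series:
    - [5,[0,0.012,0],[0,0,-0.12]]
    - [5,[0,0,0],[0,0,0]]
    - [5,[0,-0.06,0],[0,0,0.6]]
    - [5,[-0.21,0,0],[0,0,0]]
    - [5,[-0.21,0,0],[0,0,0]]
    - [5,[-0.21,0,0],[0,0,0]]
    - [5,[-0.25,0,0],[0,0,0]]
    - [5,[0,0,0],[0,0,0]]

```text
clock: 20.9
eef_pos: [476.8, -139.9, 131.8]
tool_rot: [-3.14, 0.002, 0.015]
force: [-0.1, 0.1, -2.3]
width: 12.3
gripper_force: 59.6
```

```bash
python3 fine.py k
```

```text
21.0 [ 479.09416033 -140.18941003  132.02323138] [-1.79980824e+02 -4.71760644e-02  8.89800780e-01] [-0.19450451  0.14021942 -1.66573708]
top 22 dark (6.5, 107) red None
top 27 dark (5.2, 110) red None
top 33 dark (5.6, 111) red None
top 38 dark (5.5, 76) red (6.7, 14)
side 22 dark (3.4, 74) red None
side 27 dark (3.9, 71) red None
side 33 dark (4.3, 59) red None
side 38 dark (4.1, 17) red (0.1, 9)
```

The pointer is on the mark within about half a degree in both views. I carry the spanner to free bench near (445, 5) and lower it.

Emit:
send_rows:
  series:
    - [5,[-0.57,0,0.1],[0,0,0]]
    - [5,[0,0.5,0],[0,0,0]]
    - [5,[0,0.7,0],[0,0,0]]
    - [5,[0,0.7,0],[0,0,0]]
    - [5,[0,0.5,0],[0,0,0]]
    - [5,[0,0,-0.6],[0,0,0]]
    - [5,[0,0,-0.6],[0,0,0]]
    - [5,[0,0,-0.3],[0,0,0]]

```text
clock: 22.0
eef_pos: [442.6, 4.9, 52.1]
tool_rot: [-3.137, 0.007, 0.016]
force: [-0.3, 0.5, -1.7]
width: 11.7
gripper_force: 59.6
```

Emit:
send_rows:
  series:
    - [5,[0,0,-0.2],[0,0,0]]
    - [5,[0,0,-0.1],[0,0,0]]
    - [5,[0,0,0],[0,0,0]]
    - [5,[0,0,0],[0,0,0]]

```text
clock: 22.5
eef_pos: [443.4, 4.8, 36.1]
tool_rot: [-3.138, 0.004, 0.015]
force: [-0.7, 0.1, -3.5]
width: 11.9
gripper_force: 59.6
```

```bash
python3 -c "
from h import *
s=sensors.read_state(); print(s['eef_pos'],s['tool_rot'],s['force'],s['qpos'],s['qd'])"
```

```text
[443.40843156   4.75405724  36.05173857] [-3.13771051  0.00437356  0.01520898] [-0.69512494  0.10058021 -3.47593925] [-0.23285995  0.76777393  0.24017878  2.23027074 -0.81555659  0.23455894
 -0.81164375] [ 0.00717716 -0.00757432  0.00128281  0.00428634 -0.00433772 -0.00057413
  0.00604464]
```

Joint 6 is at its range limit this close in. The spanner's original spot is known to be reachable and free, so I lift and carry it there.

Emit:
send_rows:
  series:
    - [5,[0.2,0,0.5],[0,0,0]]
    - [5,[0.3,0,0.6],[0,0,0]]
    - [5,[0.3,0.5,0],[0,0,0]]
    - [5,[0,0.8,0],[0,0,-0.3]]
    - [5,[0,0.9,0],[0,0,-0.4]]
    - [5,[0,0.9,0],[0,0,0]]
    - [5,[0,0.9,0],[0,0,0]]
    - [5,[0,0.7,0],[0,0,0]]

```text
clock: 23.5
eef_pos: [490.1, 289.4, 102.1]
tool_rot: [-3.137, 0.006, -0.044]
force: [1.0, -1.0, -2.3]
width: 12.2
gripper_force: 59.7
```

Emit:
send_rows:
  series:
    - [5,[0,0,0],[0,0,0]]
    - [5,[0,0,-0.4],[0,0,0]]
    - [5,[0,0,-0.3],[0,0,0]]
    - [5,[0,0,0],[0,0,0]]
    - [5,[0,0,0],[0,0,0]]

```text
clock: 24.12
eef_pos: [491.3, 286.0, 60.3]
tool_rot: [-3.138, 0.005, -0.048]
force: [-0.1, 0.6, -1.2]
width: 11.9
gripper_force: 59.6
```

Emit:
send_rows:
  series:
    - [5,[0,0,-0.3],[0,0,0]]
    - [5,[0,0,-0.2],[0,0,0]]
    - [5,[0,0,-0.1],[0,0,0]]
    - [5,[0,0,-0.04],[0,0,0]]
    - [5,[0,0,0],[0,0,0]]
    - [5,[0,0,0],[0,0,0]]

```text
clock: 24.88
eef_pos: [491.0, 286.6, 21.8]
tool_rot: [-3.138, 0.005, -0.047]
force: [0.1, 0.5, -2.4]
width: 11.7
gripper_force: 59.6
```

Emit:
send_rows:
  series:
    - [5,[0,0,-0.02],[0,0,0]]
    - [5,[0,0,-0.015],[0,0,0]]
    - [5,[0,0,-0.01],[0,0,0]]
    - [5,[0,0,0],[0,0,0]]

```text
clock: 25.38
eef_pos: [490.9, 286.6, 19.3]
tool_rot: [-3.137, 0.005, -0.046]
force: [-1.4, -0.4, 4.1]
width: 12.3
gripper_force: 60.4
```

Emit:
send_rows:
  series:
    - [14,[0,0,0],[0,0,0]]
    - [18,[0,0,0],[0,0,0]]
    - [30,[0,0,0],[0,0,0]]
    - [45,[0,0,0],[0,0,0]]
    - [45,[0,0,0],[0,0,0]]
    - [45,[0,0,0.3],[0,0,0]]
    - [45,[0,0,0.8],[0,0,0]]
    - [45,[0,0,0.9],[0,0,0]]

```text
clock: 26.38
eef_pos: [490.5, 286.1, 140.8]
tool_rot: [-3.139, 0.006, -0.047]
force: [-0.3, 1.1, 0.1]
width: 44.9
gripper_force: 0.0
```

Emit:
send_rows:
  series:
    - [45,[-0.3,-0.5,0.9],[0,0,0]]
    - [45,[-0.6,-0.9,0.3],[0,0,0]]
    - [45,[-0.5,-0.9,0],[0,0,0]]
    - [45,[0,-0.3,0],[0,0,0]]
    - [45,[0,0,0],[0,0,0]]
    - [45,[0,0,0],[0,0,0]]

```text
clock: 27.12
eef_pos: [410.9, 136.5, 208.2]
tool_rot: [-3.137, 0.004, -0.045]
force: [0.1, 0.7, -0.5]
width: 45.2
gripper_force: 0.0
```

```bash
python3 fine.py l
python3 - <<'E'
from h import *
D=pickle.load(open("l.pkl","rb")); A=pickle.load(open("a.pkl","rb"))
for n in D:
    df=(np.abs(D[n]["img"].astype(int)-A[n]["img"]).max(2)>50).astype(np.uint8)
    k,l,st,c=cv2.connectedComponentsWithStats(df); print(n,[st[i].tolist() for i in range(1,k) if st[i,4]>15])
d=D["side"]
for t in (-70,-40,40,48):  # spanner surface heights in side view, along handle
    p=[490.9+t*np.cos(-.046),286.6+t*np.sin(-.046),10]; u,v=proj(d,p); print(t,bydepth(d,u,v).round(1))
E
```

```text
27.225 [410.56011885 136.48787034 207.83398374] [-179.80076164    0.27751836   -2.53802188] [-0.36209687 -0.27705262  0.2281709 ]
top 22 dark (6.5, 106) red None
top 27 dark (5.2, 110) red None
top 33 dark (5.6, 112) red None
top 38 dark (5.5, 76) red (6.7, 14)
side 22 dark (3.4, 74) red None
side 27 dark (3.9, 71) red None
side 33 dark (4.3, 60) red None
side 38 dark (4.1, 17) red (0.2, 9)
top [[331, 154, 5, 10, 36], [328, 166, 12, 18, 53], [94, 180, 155, 204, 13279], [245, 229, 13, 11, 82], [372, 272, 17, 9, 77], [245, 341, 33, 15, 129]]
side [[0, 0, 35, 159, 2586], [189, 0, 44, 123, 3946], [209, 134, 12, 18, 93], [15, 143, 13, 24, 47], [6, 150, 5, 7, 22], [267, 169, 12, 3, 23], [218, 172, 20, 5, 66], [231, 178, 24, 3, 39], [268, 178, 10, 2, 18], [66, 219, 19, 28, 197], [292, 257, 14, 6, 55], [322, 260, 16, 5, 54], [132, 362, 10, 22, 132]]
-70 [420.8 294.    7.2]
-40 [450.9 288.1  10.2]
40 [531.1 287.4   8.3]
48 [539.1 286.9   8.3]
```

The spanner lies flat, the pointer is on the mark, and the remaining image differences match shadows and the arm. I hand in.

```bash
python3 -c "
from cell import ctrl
print(ctrl.finish_job())"
```

```text
the job is handed in; nothing more can be done
None
```

The valve pointer stands on the red mark to within about half a degree, measured in both views; the 30 mm spanner lies flat on the bench about where it started, clear of the valve, and the job was handed in at about 27 s, with no verdict returned.

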